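# Lock in the portafilter and start the shot

## Robot

A 6-joint arm with a two-finger parallel gripper is mounted at the origin on a cart in front of the work surface, level with it; the furniture and walls round the work are solid. World frame = base frame: x ahead of the robot, y to its left, z up, the work surface at z = 0. Lengths are in mm, angles in rad, forces in N, time in s.
With the tool pointing down it reaches from about 350 to 925 mm from the base axis. Payload 6.4 kg.
Tool frame: the origin (TCP) lies midway between the tips of the shut fingers; the grasp point (between the pads) lies bot.tcp_to_grasp behind it (bot.tcp_to_grasp is the distance from the TCP to the grasp point, in mm); z points along the fingers, y is the line along which they close (so a half turn about z gives the same grasp; the last joint's range is limited). The gripper opens to 94 mm and grips with 3 to 60 N. Pads are 16 mm wide; open, the fingers measure 119 mm over their backs; the gripper's body (75 mm by 177 mm) begins 78 mm behind the grasp point.
Start: joints at [-1.337, 0.245, 1.558, -0, 1.339, -0.174], TCP at [257.79, -596.706, 205.455] pointing down, gripper open.
Joint ranges: [-3.13, 3.13], [-1.02, 2.26], [0.13, 2.54], [-0.95, 4.09], [0.21, 2.88], [-2.74, 2.74]. Speed limits (rad/s): [2.57, 2.57, 3.14, 3.14, 3.14, 3.14].

## Interface

Orientations are given as a 3x3 rotation matrix whose columns are the frame's x, y, z axes.
In Python, from rig import bot gives the robot as it stands. The module is installed in compiled form; this text tells all that it offers.
- The arm moves only by the tool jog_arm, never from a script. Its argument "commands" is a list of rows, each an object with "xyz": the shift along the tool's x, y, z as a fraction of full scale, a list of three; "dr": the turn, a rotation vector about the tool's x, y, z as a fraction of full scale, a list of three; "grip": the opening, from -1 (shut) to 1 (fully open). In form: [{"xyz": [x, y, z], "dr": [rx, ry, rz], "grip": grip}, ...]. A call has 1 to 8 rows; each row is the pose to reach, as a shift and turn from the pose commanded when the call began, along the tool's axes at that moment; what a row does not reach only later rows make up. Full scale, the value 1, is 0.2 m for a shift and 90 degrees for a turn. A row lasts 1/10 s, in which the tool goes at most 50 mm and 8.59 degrees, less where a joint would pass 70% of its speed; a pose out of reach is approached as far as the arm can. A call with a number of a shift or a turn outside -1 to 1 is refused whole. A call with a gripper value outside its range is refused whole. The fingers move at their own pace and stop on an object; "force" is the grip in N (left out, the last holds). Time passes only in rows, so rows that repeat a pose let the fingers close. It gives the time, the measured TCP pose, the force, the opening and the grip force at its end, in the units of the state.
- bot.state(): the state, without advancing time (a new reading comes with each control period).
- bot.read_camera(name): name is "side" or "top" or "wrist"; returns the picture (384x512x3 uint8, red, green, blue); there is no depth.
- bot.camera_model(name): a dict with "fx", "fy", "cx", "cy" (pixels), "k1" (the pictures are not rectified: a ray, as slopes to the right and down, at radius r is drawn at 1 + k1 r^2 times it, then the intrinsics apply), "rvec" (rotation vector, rad) and "tvec" (3), from world to camera coordinates, as OpenCV has them; the wrist camera has in their place "tool_from_camera" (4x4, takes a point from camera to tool coordinates, whose origin is the TCP and whose axes are the flange's). Camera axes: x right, y down, z forward; pixel columns grow to the right and rows downward; lengths in mm; the calibration is good to about 2 mm. A picture is of the moment at which its call begins: read the wrist's pose just before it. camera_model takes no time and is no camera call.
- bot.sign_off(): hands the job in; it is judged then, once.
Trained networks look in the newest picture that a camera, given by its name, has taken for a name from the list of things; names that differ only in an ending like _2 or _b are one class to them, and where a whole thing is asked for, a point or a joint stands for the part that bears it (a point fixed in the world has none). Each returns a list of dicts, best first, with "confidence" (0 to 1); they miss things now and then, are a little off and sometimes report something else, mostly with a low value. They report only what shows in the picture. A call takes as long as a camera call. They do not tell look-alikes from the thing itself.
- bot.search_frame(name, camera): "at" ([x, y, z] in mm, in world coordinates, good to about 4 mm: the middle of the surface that is visible of it).
- bot.pinpoint(name, camera): "at" ([x, y, z] in mm, in world coordinates, good to about 4 mm: a listed point, or the origin of a listed thing).
The state is a dict: "clock": time; "joint_pos": joint angles; "qd": joint speeds; "effort": joint torques, N m; "position": TCP position; "tcp_rot": TCP orientation; "wrist_force": force on the tool from outside, world axes, zero at the start; "wrist_torque": the same for the moment, N m; "grip_width": opening from 0.0 (shut) to 1.0 (fully open); "gripper_force": force on a finger pad.
Only numpy, scipy, OpenCV 4.12 (cv2) and the standard library are available. Lean on these libraries where they do the work, as an engineer would, in place of code of your own. Each camera call takes 0.05 s, during which the arm holds its last target. There are 200 camera calls.

## Task

Get the espresso machine brewing by gently pushing with the fingertips, gripping nothing: first push the portafilter handle round from the left until it points straight out from the machine's front, without overtightening it past there. Only then push the brew paddle on top of the group across to the left until it comes up against its stop, without forcing it, and leave it there. Do not disturb the mug under the spouts or the jug, canister and jar standing round the machine.

Things in the scene. Friction and masses are not known exactly. Their poses are not given: they have to be found in the camera images.
- espresso_machine: steel espresso machine, fixed. Origin: at worktop height on the vertical axis of the round group head; x axis to the machine's back (its front faces -x), z up; the machine's left as seen from the front is +y. Casing 220 mm wide, 165 mm deep, 336 mm high, begins 80 mm behind the axis. Group head: radius 43 mm, from 200 to 256 mm high, with a neck to the casing
- portafilter (a joint): portafilter's angle about the group axis, rad: 0 = handle straight out to the front (machine -x); negative = handle to the left as seen from the front, where it starts; turning it counterclockwise seen from above raises the value; past 0 it is overtight (hard stop at +0.35). Even friction, 0.5 N m (about 4 N at the handle); no spring: stays where left
- handle (a point): point on the centre line of the portafilter's dark wooden handle, 140 mm out from the group axis and 187 mm above the worktop. The handle is level and round, 23 to 29 mm thick, and runs radially from 67 to 185 mm out from the axis; free space under it out here
- paddle (a joint): brew paddle's angle about the group axis, rad: 0 = off, right stop, pointing 0.8 rad right of straight ahead; grows as the paddle swings across the front to the left (clockwise seen from above) up to 1.3 = brewing, left stop, 0.5 rad left of straight ahead. Friction 0.12 N m (1.5 N at its end); no spring: stays where left
- paddle_end (a point): point on the centre line of the paddle's wooden end, 80 mm out from the group axis and 274 mm above the worktop. The wooden end is round, 14 to 20 mm thick, and runs radially from 48 to 100 mm out; the thin steel arm inside that rises slightly from the axis
- tray (a point): centre of the top of the drip tray, on the group axis, 46 mm above the worktop; the tray is 206 mm wide and reaches 75 mm in front of the axis
- wand (a point): tip of the thin fixed steam wand at the machine's right, 93 mm above the worktop, 50 mm behind the group axis and 108 mm right of it; the wand runs up and back from here to the casing, below 245 mm. Not to be used
- mug: cream mug, 83 mm across, 115 mm with its handle, 86 mm high, standing loose on the drip tray under the spouts; origin at the centre of its underside
- milk_jug: white cream jug, 67 x 103 mm, 85 mm high, loose on the worktop to the right of the machine; origin at its underside
- sugar_canister: orange canister with wooden lid, 87 mm across, 120 mm high, loose on the worktop to the right of the machine; origin at its underside
- coffee_jar: coffee jar with a dark lid, 72 mm across, 134 mm high, loose on the worktop to the left of the machine; origin at its underside
There are look-alikes about, which are no part of the job. Leave any green or purple look-alike of the mug alone.

How it is judged (in metres and radians):
On the way, in this order (a step that is already met when the one before it is completed fails the run):
1. the portafilter handle points straight out to the front (within 0.12 rad) while the paddle is still at off (value of joint portafilter between -0.12 and 0.12 rad and value of joint paddle below 0.3 rad), for 0.2 s.
2. the paddle is over at its left stop (value of joint paddle above 1.15 rad), for 0.2 s.
At the end, for the whole second after the job is handed in: the portafilter handle points straight out to the front within 0.12 rad, the paddle is within 0.15 rad of its left stop, and the mug still stands upright where it was (within 15 mm) (value of joint portafilter between -0.12 and 0.12 rad and value of joint paddle above 1.15 rad and distance of mug from where it was at the start of the episode below 0.015 m and angle between mug's own z axis and vertical below 0.1 rad); the robot touches nothing.
It fails at once if the portafilter is overtightened more than 0.2 rad past straight ahead (value of joint portafilter above 0.2 rad).
It fails at once if the paddle is pushed over before the portafilter is locked (value of joint paddle above 0.3 rad and value of joint portafilter below -0.15 rad).
It fails at once if the handle is gripped or forced (more than 35 N from the fingers) (contact force between the fingers and portafilter above 35 N).
It fails at once if the paddle is gripped or forced (more than 35 N from the fingers) (contact force between the fingers and paddle above 35 N).
It fails at once if the mug, jug, canister or jar is lifted or shifted more than 20 mm (distance of any of mug, milk_jug, sugar_canister, coffee_jar from where it was at the start of the episode above 0.02 m).
It also fails if it takes over 54 s, if anything falls off the work surface, if the arm or the gripper's body presses on something with over 40 N, if the wrist force passes 120 N, or if a joint passes its speed limit or range.

## Working session

There is one attempt and no reset: what is moved stays moved. The work goes in short steps, Python scripts to look and compute and a tool call to move; the robot and the scene stay as the last step left them, time stands still between calls to the robot, and variables do not carry over. Pictures are saved under pics/ and viewed, at most 10 in all, crops included, and the job is handed in when it is done.

Besides the shell and the picture viewer there is one more tool, called after "Request:" as a command line: name --argument value ..., lists and objects as JSON in quotes. jog_arm: Moves the arm, as the interface text tells. Shift numbers are shares of 0.2 m and turn numbers shares of 90 degrees, none past 1 either way. Its arguments: {"type":"object","properties":{"commands":{"type":"array"},"force":{"type":"number"}},"required":["commands"]}

```bash
mkdir -p pics; python3 - <<'E'
from rig import bot
import cv2,numpy as np
for c in ("side","top"):
    cv2.imwrite(f"pics/{c}0.png",bot.read_camera(c)[:,:,::-1])
    for n in ("espresso_machine","handle","paddle_end","tray","mug","milk_jug","sugar_canister","coffee_jar","wand"):
        print(c,n,[(np.round(d["at"]).tolist(),round(d["confidence"],2)) for d in bot.pinpoint(n,c)[:3]])
s=bot.state();print(s["clock"],s["position"],np.round(s["tcp_rot"],3).tolist(),bot.tcp_to_grasp,s["wrist_force"])
for c in ("side","top"):print(bot.camera_model(c))
E
```

```text
side espresso_machine [([554.0, 241.0, 1.0], 0.58)]
side handle [([435.0, 318.0, 189.0], 0.58)]
side paddle_end [([503.0, 177.0, 274.0], 0.64)]
side tray [([553.0, 247.0, 48.0], 0.83), ([436.0, 318.0, 190.0], 0.23)]
side mug [([452.0, 618.0, -3.0], 0.8), ([555.0, 246.0, 43.0], 0.68), ([439.0, -114.0, 6.0], 0.63)]
side milk_jug [([585.0, -115.0, 1.0], 0.58)]
side sugar_canister [([596.0, -308.0, -2.0], 0.61)]
side coffee_jar []
side wand [([622.0, 144.0, 96.0], 0.72), ([550.0, 244.0, 48.0], 0.57)]
top espresso_machine [([552.0, 240.0, -4.0], 0.93), ([553.0, 241.0, 43.0], 0.29)]
top handle [([441.0, 317.0, 186.0], 0.57)]
top paddle_end []
top tray [([553.0, 244.0, 44.0], 0.58), ([551.0, 243.0, 3.0], 0.52)]
top mug [([552.0, 244.0, 49.0], 0.69), ([418.0, 46.0, -0.0], 0.68), ([453.0, 623.0, 1.0], 0.67)]
top milk_jug [([588.0, -109.0, -3.0], 0.81)]
top sugar_canister []
top coffee_jar [([548.0, 498.0, -2.0], 0.61)]
top wand [([621.0, 146.0, 94.0], 0.6)]
1.0 [ 257.7877334  -596.69645235  205.44543858] [[0.918, 0.397, 0.0], [0.397, -0.918, 0.0], [0.0, -0.0, -1.0]] 18.8 [-0.34575333  0.04534174 -0.17505947]
{'fx': 439.22789673337667, 'fy': 439.22789673337667, 'cx': 253.3218225295758, 'cy': 198.39423750938982, 'k1': -0.08956644877734321, 'rvec': array([ 2.20889937,  0.09173447, -0.03702012]), 'tvec': array([-536.52109863,  219.78085429, 1537.36904201])}
{'fx': 409.9070966647492, 'fy': 409.9070966647492, 'cx': 259.6551619667102, 'cy': 193.6680665502691, 'k1': -0.033632055782148236, 'rvec': array([ 1.76827329, -2.15807538,  0.52799282]), 'tvec': array([ 263.78682106,  527.90010219, 1490.8174589 ])}
```

```bash
python3 -c "
import cv2,numpy as np
a=[cv2.imread(f'pics/{c}0.png') for c in ('side','top')]
cv2.imwrite('pics/both.png',cv2.resize(np.vstack(a),(400,600)) if 0 else cv2.resize(np.hstack(a),(800,300)))"
```

```text
(no output)
```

View pics/side0.png

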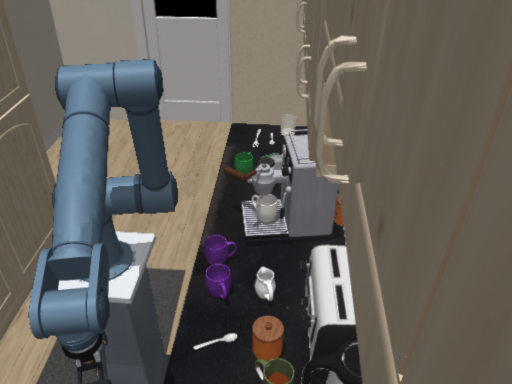

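View pics/top0.png

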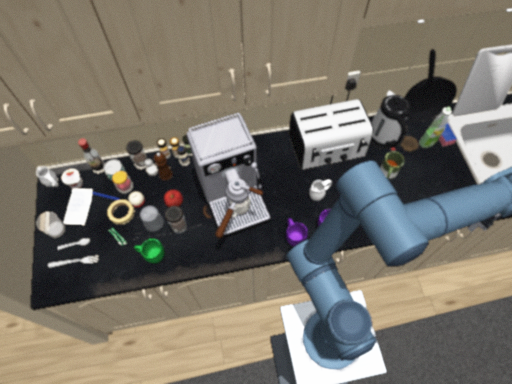

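The side picture shows the machine at about (285,190). Its paddle is near (270,180) and the dark handle near (240,172), pointing left and front. The cream mug is on the tray at (267,207).

Things that could be taken for the target mug:
- The purple mugs at (220,250) and (218,280) and the green one at (243,160) are look-alikes.
- The cream mug on the tray at (267,207) is the real one.

In the top picture the handle is at (225,220), the paddle at (255,190), and the group axis near (237,195). I'll go there and look closer with the wrist camera.

Request:
jog_arm --commands '[{"xyz": [0.9,-0.1,-1],"dr": [0,0,0.16],"grip": -1},{"xyz": [0.9,-0.1,-1],"dr": [0,0,0.16],"grip": -1},{"xyz": [0.9,-0.1,-1],"dr": [0,0,0.16],"grip": -1},{"xyz": [0.9,-0.1,-1],"dr": [0,0,0.16],"grip": -1},{"xyz": [0.9,-0.1,-1],"dr": [0,0,0.16],"grip": -1},{"xyz": [0.9,-0.1,-1],"dr": [0,0,0.16],"grip": -1},{"xyz": [0.9,-0.1,-1],"dr": [0,0,0.16],"grip": -1},{"xyz": [0.9,-0.1,-1],"dr": [0,0,0.16],"grip": -1}]' --force 10

```text
clock: 1.8
position: [414.8, -507.0, 404.5]
tcp_rot: [[0.988, 0.156, -0.001], [0.156, -0.988, 0.001], [-0.001, -0.001, -1.0]]
wrist_force: [-0.3, 0.4, -1.5]
grip_width: 0.36
gripper_force: 0.0
```

Request:
jog_arm --commands '[{"xyz": [0.17,-1,-0.1],"dr": [0,0,0],"grip": -1},{"xyz": [0.17,-1,-0.1],"dr": [0,0,0],"grip": -1},{"xyz": [0.17,-1,-0.1],"dr": [0,0,0],"grip": -1},{"xyz": [0.17,-1,-0.1],"dr": [0,0,0],"grip": -1},{"xyz": [0.17,-1,-0.1],"dr": [0,0,0],"grip": -1},{"xyz": [0.17,-1,-0.1],"dr": [0,0,0],"grip": -1}]'

```text
clock: 2.4
position: [416.8, -303.8, 424.1]
tcp_rot: [[0.988, 0.156, -0.001], [0.156, -0.988, 0.001], [-0.001, -0.001, -1.0]]
wrist_force: [-0.4, -0.4, -1.0]
grip_width: 0.007
gripper_force: 0.0
```

Request:
jog_arm --commands '[{"xyz": [0.17,-1,-0.1],"dr": [0,0,0],"grip": -1},{"xyz": [0.17,-1,-0.1],"dr": [0,0,0],"grip": -1},{"xyz": [0.17,-1,-0.1],"dr": [0,0,0],"grip": -1},{"xyz": [0.17,-1,-0.1],"dr": [0,0,0],"grip": -1},{"xyz": [0.17,-1,-0.1],"dr": [0,0,0],"grip": -1},{"xyz": [0.17,-1,-0.1],"dr": [0,0,0],"grip": -1}]'

```text
clock: 3.0
position: [420.1, -101.8, 444.4]
tcp_rot: [[0.988, 0.156, -0.002], [0.156, -0.988, 0.0], [-0.002, -0.0, -1.0]]
wrist_force: [0.0, -0.4, -0.5]
grip_width: 0.006
gripper_force: 0.0
```

Request:
jog_arm --commands '[{"xyz": [0,-1,-0.1],"dr": [0,0,0],"grip": -1},{"xyz": [0,-1,-0.1],"dr": [0,0,0],"grip": -1},{"xyz": [0,-1,-0.1],"dr": [0,0,0],"grip": -1},{"xyz": [0,-1,-0.1],"dr": [0,0,0],"grip": -1},{"xyz": [0,-1,-0.1],"dr": [0,0,0],"grip": -1},{"xyz": [0,-1,-0.1],"dr": [0,0,0],"grip": -1}]'

```text
clock: 3.6
position: [389.5, 95.4, 464.4]
tcp_rot: [[0.988, 0.156, -0.002], [0.156, -0.988, -0.001], [-0.002, 0.0, -1.0]]
wrist_force: [-1.2, -0.3, -0.3]
grip_width: 0.005
gripper_force: 0.0
```

Request:
jog_arm --commands '[{"xyz": [0.2,-0.6,0],"dr": [0,0,0],"grip": -1},{"xyz": [0.2,-0.6,0],"dr": [0,0,0],"grip": -1},{"xyz": [0.2,-0.6,0],"dr": [0,0,0],"grip": -1},{"xyz": [0.2,-0.6,0],"dr": [0,0,0],"grip": -1},{"xyz": [0.2,-0.6,0],"dr": [0,0,0],"grip": -1},{"xyz": [0.2,-0.6,0],"dr": [0,0,0],"grip": -1}]'

```text
clock: 4.2
position: [410.5, 218.9, 465.0]
tcp_rot: [[0.988, 0.152, -0.001], [0.152, -0.988, -0.001], [-0.001, 0.001, -1.0]]
wrist_force: [-0.1, -0.2, 0.2]
grip_width: 0.003
gripper_force: 0.0
```

```bash
cat > look.py <<'E'
from rig import bot
import cv2,numpy as np,sys
def look(tag,cams=("side","top","wrist"),names=("espresso_machine","handle","paddle_end","tray","wand","mug")):
    for c in cams:
        cv2.imwrite(f"pics/{c}{tag}.png",bot.read_camera(c)[:,:,::-1])
        for n in names:
            print(c,n,[(np.round(d["at"],1).tolist(),round(d["confidence"],2)) for d in bot.pinpoint(n,c)[:2]])
    s=bot.state();print(s["clock"],np.round(s["position"],1),np.round(s["wrist_force"],1))
E
python3 -c "
from look import *
look(1)
print(bot.camera_model('wrist'))"
```

```text
side espresso_machine [([551.5, 242.9, -4.7], 0.7)]
side handle [([435.7, 321.2, 188.4], 0.8), ([554.0, 244.3, 47.6], 0.45)]
side paddle_end [([503.3, 178.6, 273.4], 0.49)]
side tray [([552.1, 243.1, 47.5], 0.82)]
side wand [([622.1, 145.8, 96.2], 0.78)]
side mug [([415.0, 40.5, -1.9], 0.87), ([453.6, 620.1, -2.1], 0.71)]
top espresso_machine [([549.5, 238.7, -5.3], 0.75)]
top handle [([439.3, 318.6, 187.8], 0.61), ([552.7, 239.4, -1.6], 0.52)]
top paddle_end []
top tray [([550.9, 243.1, 43.0], 0.82)]
top wand [([624.5, 142.9, 93.1], 0.65)]
top mug [([452.5, 624.3, 3.6], 0.78), ([435.4, -116.9, 3.2], 0.56)]
wrist espresso_machine []
wrist handle [([432.1, 321.8, 188.4], 0.89)]
wrist paddle_end [([503.9, 178.7, 274.5], 0.59), ([433.8, 320.8, 185.9], 0.38)]
wrist tray []
wrist wand [([626.2, 142.8, 89.9], 0.67)]
wrist mug [([449.4, 619.6, -0.3], 0.84), ([415.2, 47.2, -0.2], 0.75)]
5.25 [409.6 221.1 465.4] [ 0.2 -0.   0.6]
{'fx': 312.7261235129691, 'fy': 312.7261235129691, 'cx': 256.2392097051351, 'cy': 192.1868056254235, 'k1': -0.03475312665386726, 'tool_from_camera': array([[-1.54663093e-03, -9.59000356e-01, -2.83400643e-01,
         8.19025227e+01],
       [ 9.99998803e-01, -1.47242712e-03, -4.74843470e-04,
         2.86543912e-03],
       [ 3.80882635e-05, -2.83401039e-01,  9.59001486e-01,
        -1.79150507e+02],
       [ 0.00000000e+00,  0.00000000e+00,  0.00000000e+00,
         1.00000000e+00]])}
```

View pics/wrist1.png

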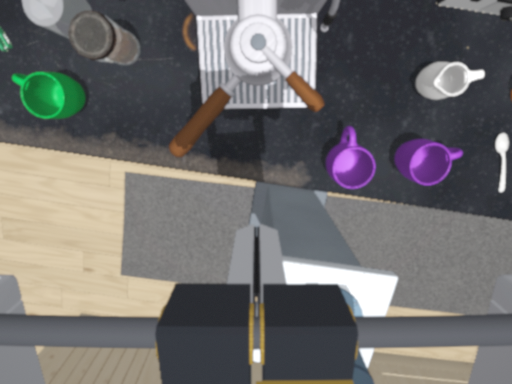

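The wrist picture shows:
- the handle from about (235,95) to (178,148)
- the paddle end at (305,92)
- the group at (259,42)
- the tray square with the image, so the machine yaw is about 9° and the tool x axis lies along machine x

The choice of handle and paddle is confirmed. Next I move to the left of the handle and go down.

Request:
jog_arm --commands '[{"xyz": [0.32,-0.67,0.5],"dr": [0,0,0],"grip": -1},{"xyz": [0.32,-0.67,0.5],"dr": [0,0,0],"grip": -1},{"xyz": [0.32,-0.67,0.5],"dr": [0,0,0],"grip": -1},{"xyz": [0.32,-0.67,0.5],"dr": [0,0,0],"grip": -1},{"xyz": [0.32,-0.67,0.5],"dr": [0,0,0],"grip": -1},{"xyz": [0.32,-0.67,0.5],"dr": [0,0,0],"grip": -1}]'

```text
clock: 5.85
position: [451.8, 363.3, 365.3]
tcp_rot: [[0.988, 0.156, -0.001], [0.156, -0.988, -0.001], [-0.001, 0.001, -1.0]]
wrist_force: [-0.2, -0.6, 0.0]
grip_width: 0.007
gripper_force: 0.0
```

Request:
jog_arm --commands '[{"xyz": [0,0,0.15],"dr": [0,0,0],"grip": -1},{"xyz": [0,0,0.3],"dr": [0,0,0],"grip": -1},{"xyz": [0,0,0.45],"dr": [0,0,0],"grip": -1},{"xyz": [0,0,0.6],"dr": [0,0,0],"grip": -1},{"xyz": [0,0,0.75],"dr": [0,0,0],"grip": -1},{"xyz": [0,0,0.87],"dr": [0,0,0],"grip": -1},{"xyz": [0,0,0.97],"dr": [0,0,0],"grip": -1},{"xyz": [0,0,0.97],"dr": [0,0,0],"grip": -1}]'

```text
clock: 6.65
position: [451.1, 361.8, 170.2]
tcp_rot: [[0.988, 0.155, -0.003], [0.155, -0.988, -0.002], [-0.003, 0.001, -1.0]]
wrist_force: [-0.8, -0.2, 0.2]
grip_width: 0.006
gripper_force: 0.0
```

```bash
python3 -c "
from look import *
look(2,('wrist','side'),('handle','paddle_end'))
s=bot.state();d=s['position'][:2]-[552,243];print(d@[-.988,-.156],d@[-.156,.988],s['tcp_rot'])"
```

```text
wrist handle [([432.3, 320.1, 187.0], 0.6)]
wrist paddle_end []
side handle [([436.0, 319.7, 190.2], 0.74), ([588.0, -110.7, -2.1], 0.22)]
side paddle_end [([507.8, 178.5, 271.7], 0.73)]
6.95 [452.9 363.8 173.5] [ 0.9 -0.6  0.3]
79.0294841221112 134.78266318702495 [[ 0.98780505  0.15566672  0.00300908]
 [ 0.15566267 -0.98780907  0.00153802]
 [ 0.00321181 -0.00105087 -0.99999429]]
```

View pics/wrist2.png

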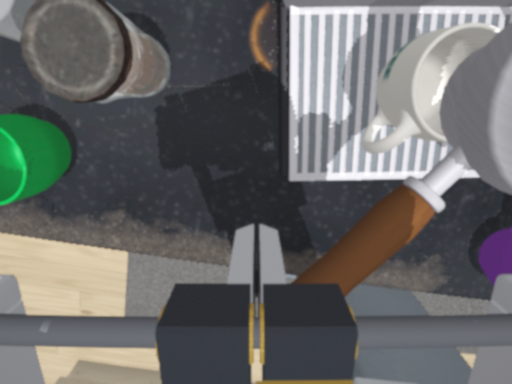

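The fingers, at about (258,260), are on the left side of the wooden handle, at (380,240), with a gap. I start pushing along an arc.

Request:
jog_arm --commands '[{"xyz": [-0.065,0.065,0],"dr": [0,0,0],"grip": -1},{"xyz": [-0.125,0.12,0],"dr": [0,0,0],"grip": -1},{"xyz": [-0.185,0.18,0],"dr": [0,0,0],"grip": -1},{"xyz": [-0.225,0.23,0],"dr": [0,0,0],"grip": -1},{"xyz": [-0.26,0.29,0],"dr": [0,0,0],"grip": -1},{"xyz": [-0.295,0.35,0],"dr": [0,0,0],"grip": -1},{"xyz": [-0.315,0.4,0],"dr": [0,0,0],"grip": -1},{"xyz": [-0.315,0.4,0],"dr": [0,0,0],"grip": -1}]'

```text
clock: 7.75
position: [401.4, 273.2, 171.2]
tcp_rot: [[0.988, 0.155, -0.002], [0.155, -0.988, -0.001], [-0.002, 0.001, -1.0]]
wrist_force: [-0.4, -0.2, 0.2]
grip_width: 0.003
gripper_force: 0.1
```

```bash
cat >> look.py <<'E'
def fl():
    s=bot.state();d=s['position'][:2]-[552,243];print("f,l",np.round([d@[-.988,-.156],d@[-.156,.988]],1))
E
python3 -c "
from look import *
look(3,('wrist','side','top'),('handle','paddle_end'));fl()"
```

```text
wrist handle [([410.4, 250.8, 184.6], 0.92)]
wrist paddle_end []
side handle [([415.6, 244.8, 185.2], 0.73), ([549.4, 243.3, 46.2], 0.31)]
side paddle_end [([506.0, 179.3, 277.1], 0.63)]
top handle []
top paddle_end [([505.6, 176.6, 273.3], 0.49)]
8.2 [401.9 274.6 171.2] [ 0.3 -0.5 -0. ]
f,l [143.3  54.7]
```

View pics/wrist3.png

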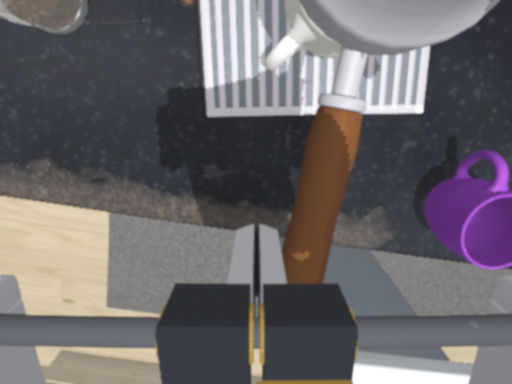

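The handle now runs from (345,95) to (308,260), roughly 10° short of straight. The tray's front edge is nearly horizontal, so the yaw is about 10°. I push the remainder slowly.

Request:
jog_arm --commands '[{"xyz": [-0.01,0.035,0],"dr": [0,0,0],"grip": -1},{"xyz": [-0.02,0.07,0],"dr": [0,0,0],"grip": -1},{"xyz": [-0.03,0.1,0],"dr": [0,0,0],"grip": -1},{"xyz": [-0.035,0.125,0],"dr": [0,0,0],"grip": -1},{"xyz": [-0.035,0.145,0],"dr": [0,0,0],"grip": -1},{"xyz": [-0.035,0.145,0],"dr": [0,0,0],"grip": -1}]'

```text
clock: 8.8
position: [399.7, 244.1, 171.6]
tcp_rot: [[0.988, 0.155, -0.0], [0.155, -0.988, -0.001], [-0.001, 0.001, -1.0]]
wrist_force: [0.2, 1.1, 0.6]
grip_width: 0.004
gripper_force: 0.4
```

```bash
python3 -c "
from look import *
look(4,('wrist','side','top'),('handle',));fl()"
```

```text
wrist handle [([412.9, 219.2, 185.3], 0.75)]
side handle [([416.2, 219.8, 187.7], 0.94), ([586.8, -113.2, 2.5], 0.56)]
top handle []
9.1 [399.4 244.6 171.1] [-0.7 -0.6 -0.1]
f,l [150.5  25.4]
```

View pics/wrist4.png

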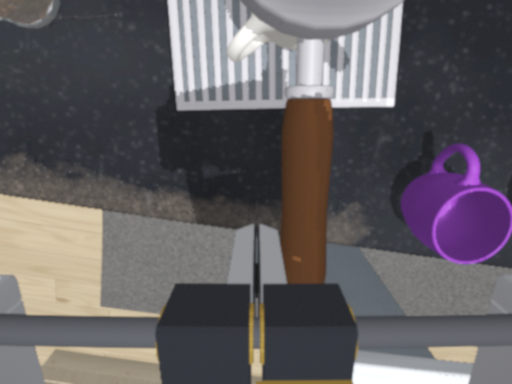

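The handle is now vertical at column ~307, parallel to the tray bars. The network's point gives 189.7° against a front direction of 189–190°, so it is straight. I retreat left, go up, and cross to the right side of the paddle.

Request:
jog_arm --commands '[{"xyz": [0,-0.1,0],"dr": [0,0,0],"grip": -1},{"xyz": [0,-0.1,-0.05],"dr": [0,0,0],"grip": -1},{"xyz": [0,-0.1,-0.25],"dr": [0,0,0],"grip": -1},{"xyz": [0,-0.1,-0.5],"dr": [0,0,0],"grip": -1},{"xyz": [0,-0.1,-0.75],"dr": [0,0,0],"grip": -1},{"xyz": [0,-0.1,-1],"dr": [0,0,0],"grip": -1},{"xyz": [0,-0.1,-1],"dr": [0,0,0],"grip": -1}]'

```text
clock: 9.8
position: [399.1, 265.1, 380.6]
tcp_rot: [[0.988, 0.156, 0.014], [0.156, -0.988, 0.005], [0.015, -0.002, -1.0]]
wrist_force: [1.1, 0.7, 0.4]
grip_width: 0.006
gripper_force: 0.0
```

Request:
jog_arm --commands '[{"xyz": [0,0.65,0],"dr": [0,0,0],"grip": -1},{"xyz": [0,0.65,0],"dr": [0,0,0],"grip": -1},{"xyz": [0,0.65,0],"dr": [0,0,0],"grip": -1},{"xyz": [0.62,0.65,0],"dr": [0,0,0],"grip": -1},{"xyz": [0.62,0.65,0],"dr": [0,0,0],"grip": -1},{"xyz": [0.62,0.65,0],"dr": [0,0,0],"grip": -1},{"xyz": [0.62,0.65,0],"dr": [0,0,0],"grip": -1}]'

```text
clock: 10.5
position: [540.7, 154.8, 369.6]
tcp_rot: [[0.988, 0.155, -0.004], [0.155, -0.988, -0.001], [-0.004, 0.0, -1.0]]
wrist_force: [-1.0, 0.2, -0.4]
grip_width: 0.005
gripper_force: 0.0
```

```bash
python3 -c "
from look import *
look(5,('wrist','side','top'),('handle','paddle_end'));fl()"
```

```text
wrist handle [([412.4, 224.2, 185.5], 0.87)]
wrist paddle_end [([503.5, 178.4, 270.4], 0.69)]
side handle [([414.3, 218.1, 190.0], 0.82), ([556.2, 244.5, 44.9], 0.74)]
side paddle_end [([504.6, 178.6, 275.7], 0.64), ([416.2, 220.2, 188.6], 0.55)]
top handle [([414.3, 222.0, 189.1], 0.81)]
top paddle_end [([507.6, 175.1, 275.1], 0.49)]
10.95 [538.9 155.5 372. ] [-0.8  0.4 -0.4]
f,l [ 26.6 -84.4]
```

View pics/wrist5.png

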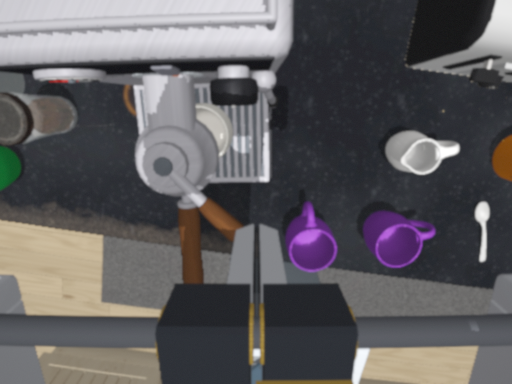

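The paddle end is at about (222,215) in the wrist view. The fingers, at (258,250), are to its right with a gap, and the handle still reads straight (189°). I go down and push.

Request:
jog_arm --commands '[{"xyz": [0,0,0.15],"dr": [0,0,0],"grip": -1},{"xyz": [0,0,0.3],"dr": [0,0,0],"grip": -1},{"xyz": [0,0,0.42],"dr": [0,0,0],"grip": -1},{"xyz": [0,0,0.52],"dr": [0,0,0],"grip": -1},{"xyz": [0,0,0.56],"dr": [0,0,0],"grip": -1},{"xyz": [0,0,0.56],"dr": [0,0,0],"grip": -1}]'

```text
clock: 11.55
position: [538.7, 155.5, 258.5]
tcp_rot: [[0.988, 0.156, -0.002], [0.156, -0.988, -0.0], [-0.002, -0.0, -1.0]]
wrist_force: [0.3, 0.4, 0.7]
grip_width: 0.004
gripper_force: 0.0
```

Request:
jog_arm --commands '[{"xyz": [-0.055,-0.06,0],"dr": [0,0,0],"grip": -1},{"xyz": [-0.11,-0.1,0],"dr": [0,0,0],"grip": -1},{"xyz": [-0.165,-0.145,0],"dr": [0,0,0],"grip": -1},{"xyz": [-0.205,-0.205,0],"dr": [0,0,0],"grip": -1},{"xyz": [-0.245,-0.27,0],"dr": [0,0,0],"grip": -1},{"xyz": [-0.265,-0.335,0],"dr": [0,0,0],"grip": -1},{"xyz": [-0.275,-0.405,0],"dr": [0,0,0],"grip": -1},{"xyz": [-0.275,-0.405,0],"dr": [0,0,0],"grip": -1}]'

```text
clock: 12.35
position: [471.4, 228.7, 259.3]
tcp_rot: [[0.987, 0.158, -0.002], [0.158, -0.987, 0.001], [-0.001, -0.001, -1.0]]
wrist_force: [0.4, -0.9, -0.1]
grip_width: 0.003
gripper_force: 0.0
```

```bash
python3 -c "
from look import *
look(6,('wrist','side','top'),('paddle_end','handle'));fl()"
```

```text
wrist paddle_end [([471.9, 257.0, 276.9], 0.67)]
wrist handle []
side paddle_end [([472.1, 255.1, 273.8], 0.42)]
side handle [([416.0, 218.9, 190.6], 0.54)]
top paddle_end [([471.3, 254.3, 271.9], 0.44)]
top handle [([417.9, 217.9, 188.3], 0.65)]
12.8 [472.5 226.7 259.4] [-0.5 -0.4  0.4]
f,l [81.  -3.7]
```

View pics/wrist6.png

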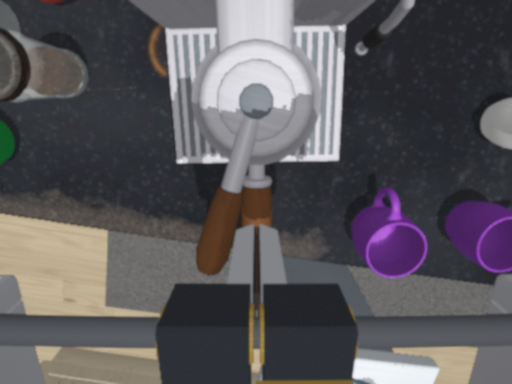

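The paddle end, at about (215,230), is left of the fingers at roughly 18° left (value ~1.1). I advance slowly to the stop and watch the force.

Request:
jog_arm --commands '[{"xyz": [0,-0.015,0],"dr": [0,0,0],"grip": -1},{"xyz": [0,-0.03,0],"dr": [0,0,0],"grip": -1},{"xyz": [0,-0.045,0],"dr": [0,0,0],"grip": -1},{"xyz": [0,-0.055,0],"dr": [0,0,0],"grip": -1},{"xyz": [0,-0.055,0],"dr": [0,0,0],"grip": -1}]'

```text
clock: 13.3
position: [470.6, 238.1, 259.5]
tcp_rot: [[0.988, 0.156, -0.0], [0.156, -0.988, 0.0], [-0.0, -0.0, -1.0]]
wrist_force: [0.5, -1.0, -1.1]
grip_width: 0.004
gripper_force: 0.5
```

```bash
python3 -c "
from look import *
look(7,('wrist','side','top'),('paddle_end',));fl()"
```

```text
wrist paddle_end [([470.9, 264.3, 273.7], 0.86)]
side paddle_end [([473.4, 263.3, 275.6], 0.58)]
top paddle_end [([473.1, 263.4, 271.6], 0.58)]
13.6 [470.6 237.9 259.4] [ 0.7 -0.1 -0.1]
f,l [81.2  7.7]
```

Request:
jog_arm --commands '[{"xyz": [0,-0.01,0],"dr": [0,0,0],"grip": -1},{"xyz": [0,-0.02,0],"dr": [0,0,0],"grip": -1},{"xyz": [0,-0.02,0],"dr": [0,0,0],"grip": -1}]'

```text
clock: 13.9
position: [470.1, 241.9, 259.4]
tcp_rot: [[0.988, 0.156, -0.0], [0.156, -0.988, -0.0], [-0.0, 0.0, -1.0]]
wrist_force: [0.3, -1.9, 0.3]
grip_width: 0.004
gripper_force: 0.6
```

Request:
jog_arm --commands '[{"xyz": [0,-0.006,0],"dr": [0,0,0],"grip": -1},{"xyz": [0,-0.006,0],"dr": [0,0,0],"grip": -1}]'

```text
clock: 14.1
position: [469.9, 243.0, 259.4]
tcp_rot: [[0.988, 0.156, -0.0], [0.156, -0.988, -0.0], [-0.0, 0.0, -1.0]]
wrist_force: [1.0, -1.4, -0.3]
grip_width: 0.006
gripper_force: 0.6
```

```bash
python3 -c "
from look import *
look(8,('wrist','side','top'),('paddle_end',));fl()"
```

```text
wrist paddle_end [([474.1, 266.5, 273.4], 0.68)]
side paddle_end [([474.1, 265.0, 272.7], 0.7)]
top paddle_end [([600.0, -307.0, 2.1], 0.43), ([475.3, 265.1, 273.0], 0.41)]
14.4 [469.9 243.  259.4] [ 0.4 -1.2  0.2]
f,l [81.1 12.8]
```

Request:
jog_arm --commands '[{"xyz": [0,-0.006,0],"dr": [0,0,0],"grip": -1},{"xyz": [0,-0.006,0],"dr": [0,0,0],"grip": -1}]'

```text
clock: 14.6
position: [469.7, 244.2, 259.5]
tcp_rot: [[0.988, 0.156, 0.0], [0.156, -0.988, -0.0], [-0.0, 0.0, -1.0]]
wrist_force: [0.7, -1.4, 0.0]
grip_width: 0.005
gripper_force: 0.7
```

Request:
jog_arm --commands '[{"xyz": [0,-0.006,0],"dr": [0,0,0],"grip": -1},{"xyz": [0,-0.006,0],"dr": [0,0,0],"grip": -1}]'

```text
clock: 14.8
position: [469.6, 244.8, 259.4]
tcp_rot: [[0.988, 0.156, 0.0], [0.156, -0.988, -0.001], [-0.0, 0.001, -1.0]]
wrist_force: [0.9, -4.6, 0.4]
grip_width: 0.003
gripper_force: 2.0
```

The force rose to 4.6 N, so the paddle is at its stop. I retreat to the right, then up and clear.

Request:
jog_arm --commands '[{"xyz": [0,0.05,0],"dr": [0,0,0],"grip": -1},{"xyz": [0,0.12,0],"dr": [0,0,0],"grip": -1},{"xyz": [0,0.12,-0.2],"dr": [0,0,0],"grip": -1},{"xyz": [0,0.12,-0.4],"dr": [0,0,0],"grip": -1},{"xyz": [-0.2,0.12,-0.6],"dr": [0,0,0],"grip": -1},{"xyz": [-0.2,0.12,-0.6],"dr": [0,0,0],"grip": -1},{"xyz": [-0.2,0.12,-0.6],"dr": [0,0,0],"grip": -1}]'

```text
clock: 15.5
position: [433.9, 215.1, 380.9]
tcp_rot: [[0.988, 0.156, 0.003], [0.156, -0.988, 0.001], [0.004, -0.001, -1.0]]
wrist_force: [-0.5, 0.5, -0.6]
grip_width: 0.005
gripper_force: 0.0
```

```bash
python3 -c "
from look import *
look(9,('wrist','side','top'),('paddle_end','handle','mug'))"
```

```text
wrist paddle_end [([472.7, 267.0, 275.8], 0.72)]
wrist handle [([413.7, 222.9, 187.1], 0.57)]
wrist mug [([417.6, 44.2, 1.6], 0.84), ([436.3, -114.6, -4.9], 0.8)]
side paddle_end [([474.6, 266.4, 272.3], 0.5)]
side handle [([414.4, 219.4, 186.6], 0.58)]
side mug [([418.2, 40.9, -2.0], 0.87), ([438.3, -116.9, 1.1], 0.84)]
top paddle_end [([474.5, 265.6, 271.9], 0.54)]
top handle [([415.7, 217.8, 187.4], 0.63)]
top mug [([437.7, -115.8, 2.1], 0.67), ([454.8, 620.1, -1.6], 0.55)]
16.1 [433.8 215.4 379.2] [ 0.1  0.1 -0.7]
```

View pics/wrist9.png

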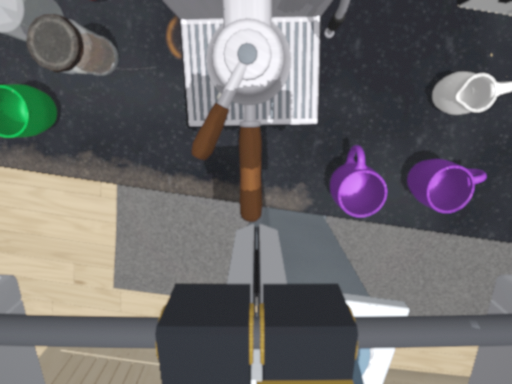

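The handle points straight out, from (249,130) to (251,215). The paddle is to the left at (210,130), against its stop, and the robot is clear.

```bash
python3 -c "
from rig import bot
print(bot.sign_off())"
```

```text
the job is handed in; nothing more can be done
None
```

I pushed the portafilter handle straight to the front, then pushed the paddle left to its stop (about 5 N measured there). The arm is clear, I never touched the mug, jug, canister or jar, and I handed the job in at about 16 s; the sign-off returned no verdict.

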